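# Pop open the dishwasher-tablet box

## Task

Open the dishwasher-tablet box on the kitchen worktop so that a tablet can be taken: press its front release tab down so that the sprung lid pops up, then push the lid over backwards until it stays fully open against its stop. Only press and push with the fingers: do not pick up, tip or shift the box, and leave the mug, bottle and jar where they stand.

Things in the scene. Friction and masses are not known exactly. Their poses are not given: they have to be found in the camera images.
- box: Grey plastic dishwasher-tablet box, loose on the worktop, about 1.6 kg. 140 mm deep (x), 150 wide (y), 95 high to the rim, wall 4 mm. Origin at the centre of its underside; the -x side is the front, has the release tab and faces roughly towards the robot (up to 30 degrees off -x of the world); +x is the hinge side; z up.
- tab_press (a point): Spot to press: top of the release tab's lip, a grey plate 44 mm wide (y), 42 long, 6 thick, sticking out level from the box front; its top is 90 mm above the worktop. At rest (-104, 0, 90) mm in the box frame, 14 mm from the lip's free end. 25 mm behind it stands the tab's hook, 30 mm wide, up to 109 mm above the worktop, gripping the lid's front edge by 5 mm.
- tab (a joint): Tilt of the tab in rad: 0 at rest, 0.40 fully down, about a pin along the box's y, 76 mm in front of the box centre, 85 mm up. Pressing the lip down tilts the hook off the lid; it lets go at about 0.25 rad (7 mm down at tab_press, about 3 N); the stop is at 0.40 (11 mm down, about 4.5 N). It springs back.
- lid (a joint): Lid angle in rad: 0 shut and latched (start), grows as it opens. Unlatched, springs raise it in about 1 s to about 0.95 (54 degrees), where it waits. Pushed on (under 1 N at the edge), it drops back to 0.95 if let go before upright (1.57); past upright it falls on slowly by its weight to its stop at 1.92 (110 degrees), fully open, and stays.
- lid_hinge (a point): Middle of the lid's hinge line, which runs along the box's y at (66, 0, 95) mm in the box frame; the lid's underside lies in the plane through it.
- lid_edge (a point): Middle of the lid's free front edge, on its underside, 132 mm from the hinge line. The lid is a white plastic plate 132 x 150 x 8 mm. Shut, it lies level on the box rim, its edge at (-66, 0, 95) mm in the box frame; popped up (0.95 rad) the edge is at about (-11, 0, 202) mm.
- mug: White ceramic mug, 80 mm across, 95 mm high, handle to its +y; origin at the centre of its base. Leave alone.
- soap_bottle: White plastic washing-up bottle with a grey cap and narrow neck, 60 mm across, 185 mm high; origin at the centre of its base. Leave alone.
- jar: Glass jar with a steel cap, 72 mm across, 110 mm high; origin at the centre of its base. Leave alone.
Not all that is in view belongs to the job. Of the things that look like the box, the smaller one is meant.

How it is judged:
By the outcome, as a careful person would: the job done as asked, in the order asked, and still so for the second after the job is handed in, with the robot touching nothing.
It also fails if it takes over 40 s, if anything falls off the work surface, if the arm or the gripper's body presses on something with over 40 N, if the wrist force passes 120 N, or if a joint passes its speed limit or range.

## Robot

A 7-joint arm with a two-finger parallel gripper is mounted at the origin on the work surface. World frame = base frame: x ahead of the robot, y to its left, z up, the work surface at z = 0. Lengths are in m, angles in rad, forces in N, time in s.
With the tool pointing down it reaches from about 0.4 to 0.85 m from the base axis. Payload 4.5 kg.
Tool frame: the origin (TCP) lies at the very end of the fingers, on their centre line; the grasp point (between the pads) lies 19 mm behind it (r.pinch_z is the distance from the TCP to the grasp point, in m); z points along the fingers, y is the line along which they close (so a half turn about z gives the same grasp; the last joint's range is limited). The gripper opens to 88 mm and grips with 3 to 60 N. Pads are 18 mm wide; open, the fingers measure 123 mm over their backs; the gripper's body (75 mm by 187 mm) begins 45 mm behind the grasp point.
Start: joints at [1.298, 0.689, -0.195, 1.565, 0.157, 0.902, -0.215], TCP at [0.189, -0.596, 0.239] pointing down, gripper open.
Joint ranges: [-3.01, 3.01], [-0.46, 2.08], [-1.47, 1.51], [0.13, 2.56], [-1, 4.14], [0.04, 2.09], [-2.66, 2.66]. Speed limits (rad/s): [2.57, 2.57, 3.14, 3.14, 3.14, 3.14, 3.14].

## Interface

Orientations are given as a unit quaternion [x, y, z, w].
In Python, from plant import r, cams gives the robot as it stands.
- The arm moves only by the shell command python3 -m pendant 'ROWS' [FORCE]. ROWS is JSON, a list of rows, each a list of 3 entries, a list of its own where there are three numbers: the closure, from -1 (fully open) to 1 (shut), then the shift along the tool's x, y, z in mm, then the turn, a rotation vector about the tool's x, y, z in degrees. A call has 1 to 8 rows; each row shifts and turns the commanded pose from where the row before left it, along the tool's axes as they then stand; what a row does not reach is not made up. A row lasts 1/8 s, in which the tool goes at most 62.5 mm and 10.7 degrees, less where a joint would pass 70% of its speed; a pose out of reach is approached as far as the arm can. A call with a gripper value outside its range is refused whole. The fingers move at their own pace and stop on an object; FORCE is the grip in N (left out, the last holds). Time passes only in rows, so rows that do not move let the fingers close. It gives the time, the measured TCP pose, the force, the opening and the grip force at its end, in the units of the state.
- r.get_state(): the state, without advancing time (a new reading comes with each control period).
- cams.snapshot(name): name is "scene" or "top" or "wrist"; returns a dict with "img" (384x512x3 uint8, red, green, blue), "camera_matrix" (3x3 intrinsics, pixels), "camera_from_world" (4x4, takes a point from world to camera coordinates); the wrist camera has in their place "tool_from_camera" (4x4, takes a point from camera to tool coordinates, whose origin is the TCP and whose axes are the flange's). Camera axes: x right, y up, looking along -z (the intrinsics and any distortion apply to the point x, -y, -z); pixel columns grow to the right and rows downward; lengths in m; the calibration is good to about 2 mm. A picture is of the moment at which its call begins: read the wrist's pose just before it. There is no depth.
- r.finish_job(): hands the job in; it is judged then, once.
The state is a dict: "clock": time; "q": joint angles; "qd": joint speeds; "joint_torque": joint torques, N m; "tool_pos": TCP position; "eef_rot": TCP orientation; "contact_force": force on the tool from outside, world axes, zero at the start; "moment": the same for the moment, N m; "opening": opening from 0.0 (shut) to 1.0 (fully open); "finger_force": force on a finger pad.
Only numpy, scipy, OpenCV 4.12 (cv2) and the standard library are available. Lean on these libraries where they do the work, as an engineer would, in place of code of your own. Each camera call takes 0.05 s, during which the arm holds its last target. There are 200 camera calls.

## Working session

There is one attempt and no reset: what is moved stays moved. The work goes in short steps, Python scripts to look and compute and a shell command to move; the robot and the scene stay as the last step left them, time stands still between calls to the robot, and variables do not carry over. Pictures are saved under pics/ and viewed, at most 10 in all, crops included, and the job is handed in when it is done.

```bash
ls; mkdir -p pics; python3 - <<'E'
from plant import r,cams
import cv2,numpy as np
s=r.get_state();print(s['clock'],s['tool_pos'],s['eef_rot'],s['opening'])
a=[cams.snapshot(n) for n in("scene","top")]
for n,d in zip(("scene","top"),a):
    cv2.imwrite(f'pics/{n}0.png',d['img'][:,:,::-1]); np.savez(f'{n}0.npz',**d); print(d.keys()); print(d['camera_matrix'],d['camera_from_world'])
E
```

```text
pics
0.0 [ 0.18848546 -0.59525994  0.23793818] [ 9.88252898e-01  1.52824821e-01 -2.16565582e-04 -8.58088647e-04] 0.9962257125158586
dict_keys(['img', 'camera_matrix', 'camera_from_world'])
[[426.84634986   0.         253.9933711 ]
 [  0.         426.84634986 194.37274177]
 [  0.           0.           1.        ]] [[-0.83273085  0.55362673 -0.00753472  0.48293613]
 [-0.43012579 -0.63827957  0.63842853  0.17458041]
 [ 0.34864184  0.53488001  0.76964423 -1.71142212]
 [ 0.          0.          0.          1.        ]]
dict_keys(['img', 'camera_matrix', 'camera_from_world'])
[[390.08064939   0.         257.1412554 ]
 [  0.         390.08064939 183.27866567]
 [  0.           0.           1.        ]] [[ 0.02196041 -0.99973418  0.00702198 -0.00304062]
 [ 0.99699713  0.02242091  0.07412166 -0.56299791]
 [-0.0742594   0.00537315  0.99722448 -1.29734829]
 [ 0.          0.          0.          1.        ]]
```

View pics/scene0.png

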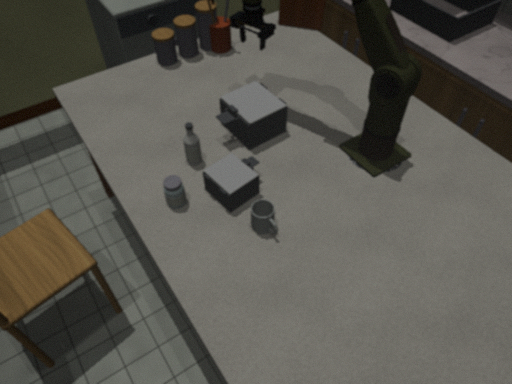

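View pics/top0.png

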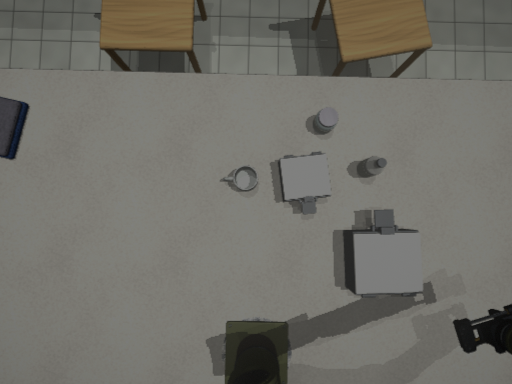

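Two boxes could be meant: the small one (top 305,178; scene 232,178), with its tab at top (309,205) facing the robot, and the large one (top 387,262; scene 255,110), with its tab facing away. I choose the small one and check it in a close crop. The mug (top 244,179), jar (325,121) and bottle (373,166) stand around it.

```bash
cat > h.py <<'E'
import numpy as np,cv2
def ray(d,px,z):
    K=d['camera_matrix'];T=d['camera_from_world'];R=T[:3,:3];c=-R.T@T[:3,3]
    u=np.array([(px[0]-K[0,2])/K[0,0],-(px[1]-K[1,2])/K[1,1],-1]);v=R.T@u
    return c+v*(z-c[2])/v[2]
def proj(d,p):
    K=d['camera_matrix'];T=d['camera_from_world'];q=T[:3,:3]@p+T[:3,3]
    return np.array([K[0,0]*q[0]/-q[2]+K[0,2],K[1,1]*-q[1]/-q[2]+K[1,2]])
E
python3 - <<'E'
from h import *
d=dict(np.load('top0.npz'));g=cv2.cvtColor(d['img'],cv2.COLOR_RGB2GRAY)
x0,y0=215,95
c=d['img'][y0:225,x0:400,::-1]
s=dict(np.load('scene0.npz'))['img'][120:240,160:290,::-1]
a=cv2.resize(c,None,fx=4,fy=4,interpolation=cv2.INTER_CUBIC)
cv2.imwrite('pics/crop.png',a)
print(g[178,285:335:2],g[150:215:2,309])
hsv=cv2.cvtColor(d['img'],cv2.COLOR_RGB2HSV)
print(d['img'][178,300],d['img'][178,340],d['img'][205,309],d['img'][215,290])
E
```

```text
[127 128 128 127 128 128 128 128 128 127 127 127 127 127 128 128 128 127
 128 127 128 128 127 125 125] [126 126 107 127 127 127 127 127 127 128 128 127 127 127 127 128 128 128
 128 128 128 128 128  96  85  82  78  86  85  86  86  85 113]
[127 128 126] [127 126 120] [84 86 86] [128 127 120]
```

View pics/crop.png

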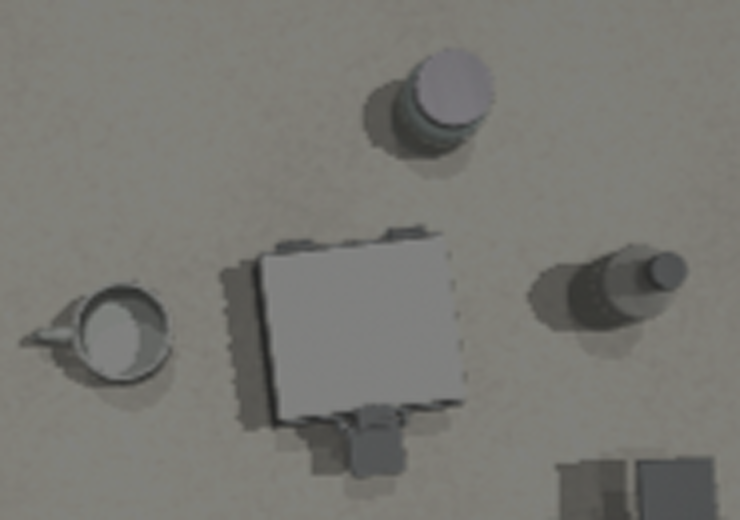

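The crop confirms the choice: white lid with corners at (262,256), (440,236), (463,400), (278,420), and the grey tab lip at (377,450) with its hook at (377,415), facing the robot. Next I fit the lid and lip by colour.

```bash
python3 - <<'E'
from h import *
d=dict(np.load('top0.npz'));im=d['img'].astype(int);b=cv2.GaussianBlur(d['img'],(3,3),0).astype(int)
g=im.sum(2)/3; rb=b[:,:,0]-b[:,:,2]
roi=np.zeros(g.shape,bool);roi[145:215,272:340]=1
m=((rb<4)&(g>115)&roi).astype(np.uint8)
m=cv2.morphologyEx(m,cv2.MORPH_OPEN,np.ones((5,5)))
cs=max(cv2.findContours(m,0,cv2.CHAIN_APPROX_NONE)[0],key=cv2.contourArea)
rc=cv2.minAreaRect(cs);print(rc,m.sum())
B=np.array([ray(d,p,.103) for p in cv2.boxPoints(rc)]);print(B.round(4))
c=ray(d,rc[0],.103);print('lid c',c)
t=((g<100)&(g>75)&roi).astype(np.uint8);t[:201]=0;t=cv2.morphologyEx(t,cv2.MORPH_OPEN,np.ones((5,5)))
n,l,st,ce=cv2.connectedComponentsWithStats(t)
for i in range(1,n):print('tab',st[i],ce[i],ray(d,ce[i],.09))
m2=[(262,256),(440,236),(463,400),(278,420)]
P=np.array([ray(d,(215+(x+.5)/4-.5,95+(y+.5)/4-.5),.103) for x,y in m2]);print(P.round(4),P.mean(0))
for i in range(4):
    v=P[(i+1)%4]-P[i];print(np.linalg.norm(v),np.degrees(np.arctan2(v[1],v[0])))
E
```

```text
((305.4116516113281, 176.43063354492188), (40.58880615234375, 46.22834777832031), 83.1572265625) 1849
[[ 0.6359 -0.0613  0.103 ]
 [ 0.6569 -0.2075  0.103 ]
 [ 0.5286 -0.2239  0.103 ]
 [ 0.5079 -0.0788  0.103 ]]
lid c [ 0.58205856 -0.14284631  0.103     ]
tab [303 202  13  12 148] [308.83108108 207.65540541] [ 0.48353162 -0.15672092  0.09      ]
tab [293 206   7   8  50] [295.7 209.8] [ 0.47578417 -0.11491307  0.09      ]
[[ 0.6372 -0.0615  0.103 ]
 [ 0.6565 -0.2032  0.103 ]
 [ 0.526  -0.2227  0.103 ]
 [ 0.5069 -0.0765  0.103 ]] [ 0.58165666 -0.14098128  0.103     ]
0.14302306594502798 -82.23427268462528
0.13191689645125332 -171.5365487167864
0.14742637449608278 97.43271525165044
0.13108004486418623 6.544174883080991
```

```bash
python3 -m pendant '[[1,[0,0,-40],[0,0,9.9]],[1,[38,-44,0],[0,0,0]],[1,[38,-44,0],[0,0,0]],[1,[38,-44,0],[0,0,0]],[1,[38,-44,0],[0,0,0]],[1,[38,-44,0],[0,0,0]],[1,[38,-44,0],[0,0,0]],[1,[0,0,0],[0,0,0]]]' 10
cat > st.py <<'E'
import sys
from plant import r
import numpy as np
from scipy.spatial.transform import Rotation as R
s=r.get_state();A=R.from_quat(s['eef_rot']).as_matrix();p=np.array(s['tool_pos'])
y=np.radians(7.7);B=np.array([[np.cos(y),-np.sin(y),0],[np.sin(y),np.cos(y),0],[0,0,1]]);o=np.array([.582,-.142,0])
print('t',s['clock'],'world',p.round(4),'box frame mm',(B.T@(p-o)*1e3).round(1),'F',np.round(s['contact_force'],1),'open',s['opening'])
print('tool axes in box\n',(B.T@A).round(3))
if len(sys.argv)>1:
    t=np.array(eval(sys.argv[1]))/1e3
    print('shift to target (tool mm)',(A.T@(B@t+o-p)*1e3).round(1))
E
python3 st.py '[-110,0,130]'
```

```text
clock: 1.1
tool_pos: [0.3825, -0.2988, 0.2787]
eef_rot: [0.997, 0.072, 0.001, -0.001]
contact_force: [0.0, -0.7, -0.2]
opening: 0.118
finger_force: 0.0
t 1.1 world [ 0.3825 -0.2988  0.2787] box frame mm [-218.7 -128.7  278.7] F [ 0.  -0.7 -0.2] open 0.11806170789252618
tool axes in box
 [[ 1.     0.01   0.002]
 [ 0.01  -1.     0.002]
 [ 0.002 -0.002 -1.   ]]
shift to target (tool mm) [ 109.7 -127.2  149.2]
```

```bash
python3 -m pendant '[[1,[36,-42,20],[0,0,0]],[1,[37,-42,20],[0,0,0]],[1,[37,-43,20],[0,0,0]],[1,[0,0,50],[0,0,0]],[1,[0,0,39],[0,0,0]],[1,[0,0,0],[0,0,0]],[1,[0,0,0],[0,0,0]]]' >/dev/null
python3 st.py '[-110,0,130]'; python3 - <<'E'
from plant import cams
import cv2,numpy as np
for n in('wrist','scene'):
    d=cams.snapshot(n);np.savez(n+'1.npz',**d);cv2.imwrite(f'pics/{n}1.png',d['img'][:,:,::-1])
E
python3 -c "
import cv2,numpy as np
a=cv2.imread('pics/wrist1.png');b=cv2.imread('pics/scene1.png')[120:240,160:320];b=cv2.resize(b,(512,384));
a=cv2.resize(a,(400,300));b=cv2.resize(b,(400,300),interpolation=2);cv2.imwrite('pics/c1.png',cv2.convertScaleAbs(np.hstack([a,b]),alpha=1.5))"
```

```text
t 1.975 world [ 0.4719 -0.1643  0.1306] box frame mm [-112.1   -7.3  130.6] F [ 0.  -0.2  0.5] open 0.004463440983843287
tool axes in box
 [[ 1.    -0.002  0.001]
 [-0.002 -1.    -0.001]
 [ 0.001  0.001 -1.   ]]
shift to target (tool mm) [ 2.1 -7.4  0.6]
```

View pics/c1.png

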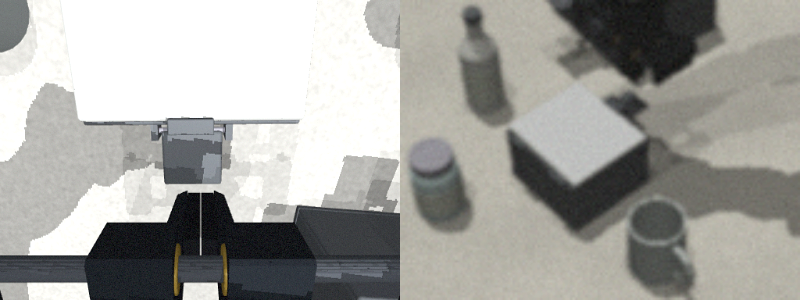

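The wrist picture shows the lip with its free end at about (193,183), the lid's front edge at row 122 and the fingers in front of them at about x=200. I convert these to box-frame positions.

```bash
python3 - <<'E'
from h import *
from plant import r
from scipy.spatial.transform import Rotation as R
d=dict(np.load('wrist1.npz'));s=r.get_state()
W=np.eye(4);W[:3,:3]=R.from_quat(s['eef_rot']).as_matrix();W[:3,3]=s['tool_pos']
d['camera_from_world']=np.linalg.inv(W@d['tool_from_camera'])
y=np.radians(7.7);c,n=np.cos(y),np.sin(y);Bt=np.array([[c,n,0],[-n,c,0],[0,0,1]])
f=lambda u,v,z:(Bt@(ray(d,(u*1.28,v*1.28),z)-[.582,-.142,0])*1e3).round(1)
for u,v,z,k in[(165,183,.09,'lipL'),(221,183.5,.09,'lipR'),(80,120,.103,'lidL'),(308,122,.103,'lidR'),(168,118,.109,'hookL'),(213,118,.109,'hookR')]:print(k,f(u,v,z))
E
```

```text
lipL [-114.2   19.    90. ]
lipR [-114.7  -23.7   90. ]
lidL [-62.7  70.9 103. ]
lidR [-64.3 -78.8 103. ]
hookL [-60.3  12.5 109. ]
hookR [-60.3 -16.  109. ]
```

```bash
python3 -m pendant '[[1,[5,-5,10],[0,0,0]],[1,[0,0,15],[0,0,0]],[1,[0,0,9],[0,0,0]],[1,[0,0,0],[0,0,0]],[1,[0,0,4],[0,0,0]],[1,[0,0,4],[0,0,0]],[1,[0,0,4],[0,0,0]],[1,[0,0,0],[0,0,0]]]' >/dev/null
python3 st.py '[-107,-3,78]'
```

```text
t 3.075 world [ 0.4756 -0.1577  0.0837] box frame mm [-107.6   -1.3   83.7] F [-1.2  0.9  3.4] open 0.007938360988758919
tool axes in box
 [[ 1.    -0.001 -0.   ]
 [-0.001 -1.    -0.   ]
 [-0.     0.    -1.   ]]
shift to target (tool mm) [0.6 1.7 5.7]
```

```bash
python3 -m pendant '[[1,[0,0,3],[0,0,0]],[1,[0,0,3],[0,0,0]],[1,[0,0,0],[0,0,0]],[1,[0,0,0],[0,0,0]],[1,[0,0,0],[0,0,0]],[1,[0,0,0],[0,0,0]],[1,[0,0,0],[0,0,0]],[1,[0,0,0],[0,0,0]]]' >/dev/null
python3 st.py '[-107,-3,78]'; python3 - <<'E'
from plant import cams
import cv2
d=cams.snapshot('scene');cv2.imwrite('pics/s2.png',cv2.convertScaleAbs(cv2.resize(d['img'][100:240,150:320,::-1],None,fx=4,fy=4,interpolation=2),alpha=1.4))
E
```

```text
t 4.075 world [ 0.4761 -0.1578  0.0798] box frame mm [-107.1   -1.4   79.8] F [-4.1  0.3 26.2] open 0.007109142589559835
tool axes in box
 [[ 1.    -0.     0.002]
 [-0.    -1.    -0.001]
 [ 0.002  0.001 -1.   ]]
shift to target (tool mm) [0.1 1.6 1.8]
```

View pics/s2.png

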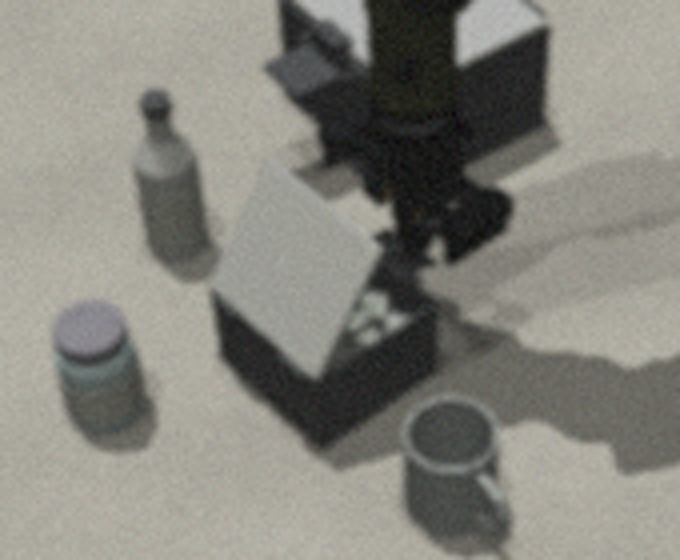

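The lid has popped up to about 54°: its plate stands raised, with the tablets showing at (375,320). Next I lift off and push the lid back.

```bash
python3 -m pendant '[[1,[0,0,-10],[0,0,0]],[1,[0,0,-30],[0,0,0]],[1,[0,0,-40],[0,0,0]],[1,[0,0,-26],[0,0,0]],[1,[25,0,0],[0,0,0]],[1,[35,0,0],[0,0,0]],[1,[10,0,0],[0,0,0]],[1,[0,0,0],[0,0,0]]]' >/dev/null
python3 st.py '[75,-3,188]'
```

```text
t 5.125 world [ 0.5448 -0.1479  0.1832] box frame mm [-37.7  -0.9 183.2] F [-0.1  0.2  0.3] open 0.005909987833248096
tool axes in box
 [[ 1.     0.    -0.001]
 [ 0.    -1.     0.   ]
 [-0.001 -0.    -1.   ]]
shift to target (tool mm) [112.7   2.1  -4.9]
```

```bash
python3 -m pendant '[[1,[15,2,-4],[0,0,0]],[1,[12,0,0],[0,0,0]],[1,[12,0,0],[0,0,0]],[1,[12,0,0],[0,0,0]],[1,[12,0,0],[0,0,0]],[1,[12,0,0],[0,0,0]],[1,[10,0,0],[0,0,0]],[1,[0,0,0],[0,0,0]]]' >/dev/null
python3 st.py '[75,-3,188]'
```

```text
t 6.125 world [ 0.6305 -0.1384  0.1876] box frame mm [ 48.6  -2.9 187.6] F [ 0.3  0.5 -0.2] open 0.0048284373799880815
tool axes in box
 [[ 1.     0.     0.001]
 [ 0.    -1.     0.   ]
 [ 0.001 -0.    -1.   ]]
shift to target (tool mm) [26.4  0.1 -0.4]
```

```bash
python3 -m pendant '[[1,[8,0,0],[0,0,0]],[1,[8,0,0],[0,0,0]],[1,[8,0,0],[0,0,0]],[1,[6,0,0],[0,0,0]],[1,[0,0,0],[0,0,0]],[1,[0,0,0],[0,0,0]],[1,[0,0,0],[0,0,0]],[1,[0,0,0],[0,0,0]]]' >/dev/null
python3 st.py '[75,-3,188]'; python3 - <<'E'
from plant import cams
import cv2
d=cams.snapshot('scene');cv2.imwrite('pics/s3.png',cv2.convertScaleAbs(cv2.resize(d['img'][100:240,150:320,::-1],None,fx=4,fy=4,interpolation=2),alpha=1.4))
E
```

```text
t 7.125 world [ 0.6593 -0.1349  0.1878] box frame mm [ 77.5  -3.3 187.8] F [ 0.7 -0.3  0.1] open 0.004272716220413849
tool axes in box
 [[ 1.    -0.001 -0.   ]
 [-0.001 -1.    -0.   ]
 [-0.     0.    -1.   ]]
shift to target (tool mm) [-2.5 -0.3 -0.2]
```

View pics/s3.png

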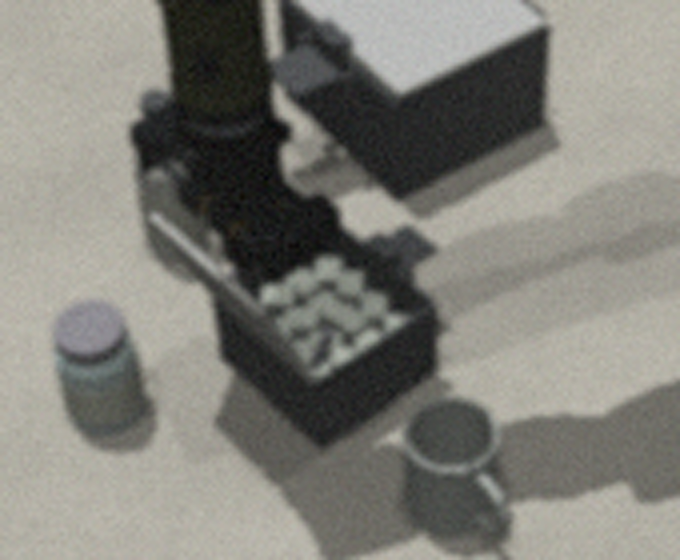

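The lid now stands past upright, its edge on at (155,215)–(305,370), with the tablets in view. I back away and check it.

```bash
python3 -m pendant '[[1,[-20,0,0],[0,0,0]],[1,[-40,0,0],[0,0,0]],[1,[-45,0,-20],[0,0,0]],[1,[-45,0,-30],[0,0,0]],[1,[-45,0,-20],[0,0,0]],[1,[-30,0,0],[0,0,0]],[1,[0,0,0],[0,0,0]],[1,[0,0,0],[0,0,0]]]' >/dev/null
python3 -m pendant '[[1,[0,0,0],[0,0,0]],[1,[0,0,0],[0,0,0]],[1,[0,0,0],[0,0,0]],[1,[0,0,0],[0,0,0]],[1,[0,0,0],[0,0,0]],[1,[0,0,0],[0,0,0]],[1,[0,0,0],[0,0,0]],[1,[0,0,0],[0,0,0]]]' >/dev/null
python3 st.py; python3 - <<'E'
from plant import cams
import cv2,numpy as np
from h import *
d=cams.snapshot('scene');t=cams.snapshot('top')
a=cv2.resize(d['img'][100:240,150:320,::-1],(400,330),interpolation=2);b=cv2.resize(t['img'][95:225,215:375,::-1],(400,330),interpolation=2)
cv2.imwrite('pics/s4.png',cv2.convertScaleAbs(np.hstack([a,b]),alpha=1.4))
# expected lid free edge corners at angle th, scene crop px (my frame offset +3,-2.5)
y=np.radians(7.7)
for th in(1.57,1.75,1.92):
  for s in(75,-75):
    x=69-132*np.cos(th);z=95+132*np.sin(th);w=s-2.5
    p=np.array([.582+(x*np.cos(y)-w*np.sin(y))/1e3,-.142+(x*np.sin(y)+w*np.cos(y))/1e3,z/1e3])
    u=proj(d,p);v=proj(t,p);print(th,s,((u-[150,100])*[400/170,330/140]).round(),((v-[215,95])*[2.5,330/130]+[400,0]).round())
E
```

```text
t 9.175 world [ 0.4364 -0.1649  0.2577] box frame mm [-147.3   -3.2  257.7] F [0.2 0.1 0.1] open 0.007748583028156644
tool axes in box
 [[ 1. -0.  0.]
 [-0. -1. -0.]
 [ 0.  0. -1.]]
1.57 75 [181. 161.] [569. 143.]
1.57 -75 [114. 103.] [699. 129.]
1.75 75 [167. 170.] [567. 123.]
1.75 -75 [100. 111.] [696. 109.]
1.92 75 [154. 181.] [564. 105.]
1.92 -75 [ 88. 122.] [693.  91.]
```

View pics/s4.png

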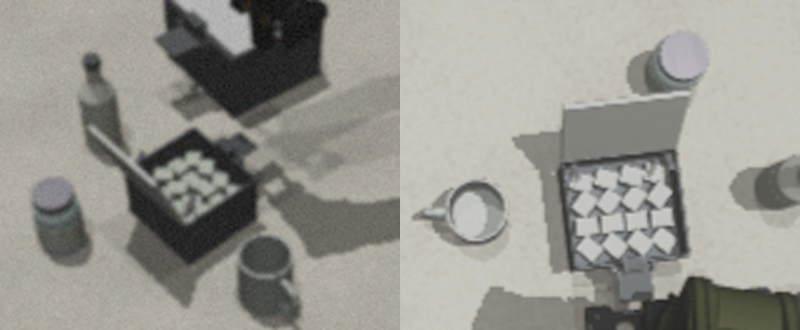

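The lid's free edge shows at (564,104)–(690,93) in the top view and (90,125) in the scene view. That matches the predicted position at 1.92 rad, so the lid is fully open. The mug, bottle and jar look unmoved.

```bash
python3 -c "
from plant import r
print(r.finish_job())"
```

```text
the job is handed in; nothing more can be done
None
```

The smaller tablet box is open and the job is handed in: I pressed its tab, the lid popped up, and I pushed it back to its stop at about 110°, in about 9 s; the mug, bottle and jar look unmoved in the final pictures.

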